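# Feel along a lathe's tool rest for nicks

### The job

The tool rest of the wood lathe has been drawn back from the work so that its edge can be checked for nicks: with the fingers closed, run the fingertips lightly along the top of its steel rod, staying in contact from the headstock end right to the tailstock end, then take the hand clear. Do not lean on the rest, lift or shift it, do not touch the wooden blank mounted in the lathe, and leave everything lying about where it is.

Things in the scene. Friction and masses are not known exactly. Their poses are not given: they have to be found in the camera images.
- rest: the lathe's tool rest: a straight level steel rod, 10 mm thick and 200 mm long with round ends, along the top of a dark cast web (10 mm thick, sloping back towards the robot) on a 25 mm post. Origin: middle of the rod's top line; y along the rod to the headstock, x level across it to the blank, z up. Hard and rigid; its clamps slip only under a hard push (over 60 N)
- edge_head (a point): headstock end of the rod: level with its top line, at the very end of the round tip, 100 mm from the middle
- edge_tail (a point): tailstock end of the rod: level with its top line, at the very end of the round tip, 100 mm from the middle
- blank_mid (a point): middle of the wooden blank held between the lathe's centres, on its axis: round, partly shaped into a tool handle, 380 mm long, up to 41 mm thick, beyond the rest as seen from the robot and roughly parallel to it. The rod is about 90 mm from its axis, at the nearest end at least 65 mm, and lies 0 to 20 mm below the axis
- spindle: the turning parts of the headstock with the blank: origin on the axis, 10 mm beyond the blank's headstock end; y runs along the axis to the headstock. Turns when pushed
- lathe: the white wood lathe, fixed, 0.9 m long: origin at bench height under the bed's middle, y along the bed to the headstock, x away from the robot. Bed top 105 mm, spindle axis 257 mm above the bench, over the bed's middle. Headstock: 160 mm deep (x), 340 mm high, y = 250 to 470 mm with its handwheel; tailstock: 75 mm deep, 345 mm high, y = -250 to -460 mm
- gouge: round-bladed turning gouge with a dark wooden handle, 400 mm long, 31 mm high, lying loose on the bench; origin at the ferrule, under it; x along the blade
- skew: flat-bladed skew chisel with a dark wooden handle, 405 mm long, 31 mm high, lying loose on the bench; origin at the ferrule, under it; x along the blade
- calipers: steel calipers, 235 mm long, 12 mm high, lying loose on the bench; origin under the middle of the beam
- glue: small white bottle with a black cap, 40 mm in diameter, 105 mm high, standing loose on the bench; origin under its centre
- drive_centre: steel taper for the headstock, 32 mm in diameter at the foot, 85 mm high, standing loose on the bench; origin under its centre
- wax_tin: flat metal tin, 65 mm in diameter, 28 mm high, standing loose on the lathe bed under the blank near the tailstock; origin under its centre
- sanding_block: cork sanding block, 60 x 45 x 30 mm, lying loose on the lathe bed under the blank near the headstock; origin under its centre

How it is judged (in metres and radians):
On the way, in this order (a step that is already met when the one before it is completed fails the run):
1. the closed fingertips touch the rod at the headstock end (y of the grasp point in the frame of rest between 0.07 and 0.125 m and contact force between the fingers and rest above 0.2 N and z of the grasp point in the frame of rest above 0.008 m and x of the grasp point in the frame of rest between -0.03 and 0.03 m), for 0.05 s.
2. the closed fingertips touch the rod a quarter of the way along (y of the grasp point in the frame of rest between 0.042 and 0.06 m and contact force between the fingers and rest above 0.2 N and z of the grasp point in the frame of rest above 0.008 m and x of the grasp point in the frame of rest between -0.03 and 0.03 m), for 0.05 s.
3. the closed fingertips touch the rod nearing the middle (y of the grasp point in the frame of rest between 0.018 and 0.034 m and contact force between the fingers and rest above 0.2 N and z of the grasp point in the frame of rest above 0.008 m and x of the grasp point in the frame of rest between -0.03 and 0.03 m), for 0.05 s.
4. the closed fingertips touch the rod over the middle (y of the grasp point in the frame of rest between -0.008 and 0.008 m and contact force between the fingers and rest above 0.2 N and z of the grasp point in the frame of rest above 0.008 m and x of the grasp point in the frame of rest between -0.03 and 0.03 m), for 0.05 s.
5. the closed fingertips touch the rod past the middle (y of the grasp point in the frame of rest between -0.034 and -0.018 m and contact force between the fingers and rest above 0.2 N and z of the grasp point in the frame of rest above 0.008 m and x of the grasp point in the frame of rest between -0.03 and 0.03 m), for 0.05 s.
6. the closed fingertips touch the rod three quarters of the way along (y of the grasp point in the frame of rest between -0.06 and -0.042 m and contact force between the fingers and rest above 0.2 N and z of the grasp point in the frame of rest above 0.008 m and x of the grasp point in the frame of rest between -0.03 and 0.03 m), for 0.05 s.
7. the closed fingertips touch the rod at the tailstock end (y of the grasp point in the frame of rest between -0.125 and -0.07 m and contact force between the fingers and rest above 0.2 N and z of the grasp point in the frame of rest above 0.008 m and x of the grasp point in the frame of rest between -0.03 and 0.03 m), for 0.05 s.
At the end, for the whole second after the job is handed in: After the pass the robot touches nothing, the tool rest is still where it was (both ends of its rod within 6 mm), the spindle is still, and the loose things are where they were (within 15 mm) (distance of each of edge_head, edge_tail from where it was at the start of the episode below 0.006 m and linear speed of rest below 0.01 m/s and angular speed of spindle below 0.05 rad/s and distance of each of gouge, skew, calipers, glue, drive_centre, wax_tin, sanding_block from where it was at the start of the episode below 0.015 m).
It fails at once if the rest is leant on: the fingers press it with more than 30 N (contact force between the fingers and rest above 30 N).
It fails at once if the rest is lifted, swung or pushed along: either end of its rod more than 6 mm from its start (distance of any of edge_head, edge_tail from where it was at the start of the episode above 0.006 m).
It fails at once if the blank or its spindle is touched (more than 1 N) (contact force between any of the fingers, the arm and spindle above 1 N).
It fails at once if a loose thing is lifted or knocked (moved more than 15 mm) (distance of any of gouge, skew, calipers, glue, drive_centre, wax_tin, sanding_block from where it was at the start of the episode above 0.015 m).
It also fails if it takes over 45 s, if anything falls off the work surface, if the arm or the gripper's body presses on something with over 40 N, if the wrist force passes 120 N, or if a joint passes its speed limit or range.

### The arm

A 6-joint arm with a two-finger parallel gripper is mounted at the origin on the work surface. World frame = base frame: x ahead of the robot, y to its left, z up, the work surface at z = 0. Lengths are in mm, angles in rad, forces in N, time in s.
With the tool pointing down it reaches from about 350 to 875 mm from the base axis. Payload 4.2 kg.
Tool frame: the origin (TCP) lies midway between the tips of the shut fingers; the grasp point (between the pads) lies 19 mm behind it (ctrl.tcp_to_grasp is the distance from the TCP to the grasp point, in mm); z points along the fingers, y is the line along which they close (so a half turn about z gives the same grasp; the last joint's range is limited). The gripper opens to 85 mm and grips with 20 to 120 N. Pads are 22 mm wide; open, the fingers measure 114 mm over their backs; the gripper's body (76 mm by 85 mm) begins 54 mm behind the grasp point. The pads swing forward as they close: fully open they stand 13 mm farther back than shut.
Start: joints at [-1.085, 0.385, 0.008, 0, -1.194, -0.259], TCP at [140.556, -608.969, 231.312] pointing down, gripper open.
Joint ranges: [-3.14, 3.14], [-1.21, 2.06], [-1.07, 1.41], [-3.16, 2.05], [-2.99, -0.16], [-3.1, 3.1]. Speed limits (rad/s): [2.79, 2.79, 3.14, 3.14, 3.14, 3.14].

### API

Orientations are given as a unit quaternion [x, y, z, w].
In Python, from bench import ctrl gives the robot as it stands. The module is installed in compiled form; this text tells all that it offers.
- The arm moves only by the tool arm_command, never from a script. Its arguments are lists of equal length, an entry for each row: "fingers": the closure, from -1 (fully open) to 1 (shut), so that 0 is half open; "dp": the shift along the world's x, y, z each as a share of 250 mm, from -1 to 1, a list of three; "delta_rot": the turn, a rotation vector about the world's x, y, z each as a share of pi/4 rad, from -1 to 1, a list of three. A call has 1 to 12 rows; each row is the pose to reach, as a shift and turn from the pose commanded when the call began; what a row does not reach only later rows make up. A row lasts 1/12 s, in which the tool goes at most 41.7 mm and 7.16 degrees, less where a joint would pass 70% of its speed; a pose out of reach is approached as far as the arm can. A call with a number of a shift or a turn outside -1 to 1 is refused whole. A call with a gripper value outside its range is refused whole. The fingers move at their own pace and stop on an object; "squeeze" is the grip in N (left out, the last holds). Time passes only in rows, so rows that repeat a pose let the fingers close. It gives the time, the measured TCP pose, the force, the opening and the grip force at its end, in the units of the state.
- ctrl.observe(): the state, without advancing time (a new reading comes with each control period).
- ctrl.capture(name): name is "side" or "top"; returns a dict with "image" (420x560x3 uint8, red, green, blue), "mtx" (3x3 intrinsics, pixels), "extrinsics" (4x4, takes a point from camera to world coordinates). Camera axes: x right, y up, looking along -z (the intrinsics and any distortion apply to the point x, -y, -z); pixel columns grow to the right and rows downward; lengths in mm; the calibration is good to about 2 mm. A picture is of the moment at which its call begins. There is no depth.
- ctrl.job_done(): hands the job in; it is judged then, once.
The state is a dict: "time": time; "q": joint angles; "joint_vel": joint speeds; "effort": joint torques, N m; "position": TCP position; "orientation": TCP orientation; "contact_force": force on the tool from outside, world axes, zero at the start; "ft_torque": the same for the moment, N m; "gripper_width": finger opening in mm; "gripper_force": force on a finger pad.
Only numpy, scipy, OpenCV 4.12 (cv2) and the standard library are available. Lean on these libraries where they do the work, as an engineer would, in place of code of your own. Each camera call takes 0.05 s, during which the arm holds its last target. There are 200 camera calls.

## Working session

There is one attempt and no reset: what is moved stays moved. The work goes in short steps, Python scripts to look and compute and a tool call to move; the robot and the scene stay as the last step left them, time stands still between calls to the robot, and variables do not carry over. Pictures are saved under pics/ and viewed, at most 10 in all, crops included, and the job is handed in when it is done.

Besides the shell and the picture viewer there is one more tool, called after ">>>" by a JSON object that holds its "api" and its "payload". arm_command: Moves the arm, as the interface text tells. Its arguments: {"type":"object","properties":{"fingers":{"type":"array","items":{"type":"number"}},"dp":{"type":"array","items":{"type":"array","items":{"type":"number"}}},"delta_rot":{"type":"array","items":{"type":"array","items":{"type":"number"}}},"squeeze":{"type":"number"}},"required":["fingers","dp","delta_rot"]}

```bash
mkdir -p pics
python3 - <<'E'
from bench import ctrl
import cv2,numpy as np,pickle
d={}
for n in("side","top"):
    c=ctrl.capture(n);d[n]=c;cv2.imwrite(f"pics/{n}0.png",c["image"][:,:,::-1]);print(n,c["mtx"],c["extrinsics"].round(3),[k for k in c])
pickle.dump(d,open("c0.pkl","wb"))
o=ctrl.observe();print({k:np.round(v,3) for k,v in o.items()})
E
```

```text
side [[434.78995795   0.         284.43130208]
 [  0.         434.78995795 204.31111566]
 [  0.           0.           1.        ]] [[-9.580000e-01  1.400000e-01 -2.490000e-01  1.626600e+02]
 [-2.850000e-01 -4.700000e-01  8.350000e-01  1.006573e+03]
 [-0.000000e+00  8.710000e-01  4.900000e-01  7.623970e+02]
 [ 0.000000e+00  0.000000e+00  0.000000e+00  1.000000e+00]] ['image', 'mtx', 'extrinsics']
top [[484.85883906   0.         284.08049569]
 [  0.         484.85883906 207.8025266 ]
 [  0.           0.           1.        ]] [[ 1.600000e-02  9.970000e-01 -7.400000e-02  3.980980e+02]
 [-1.000000e+00  1.800000e-02  2.300000e-02  5.230000e+00]
 [ 2.400000e-02  7.400000e-02  9.970000e-01  1.326934e+03]
 [ 0.000000e+00  0.000000e+00  0.000000e+00  1.000000e+00]] ['image', 'mtx', 'extrinsics']
{'time': np.float64(0.1), 'q': array([-1.085,  0.386,  0.007, -0.   , -1.194, -0.259]), 'joint_vel': array([-0.001, -0.002,  0.005,  0.   ,  0.   ,  0.   ]), 'effort': array([-0.0000e+00, -3.9332e+01,  1.8893e+01,  4.1980e+00, -3.0000e-03,
        0.0000e+00]), 'position': array([ 140.438, -608.494,  230.318]), 'orientation': array([-0.113,  0.994,  0.001, -0.   ]), 'contact_force': array([ 0.851, -0.821, -1.306]), 'ft_torque': array([-0.021, -0.015, -0.007]), 'gripper_force': np.float64(0.0), 'gripper_width': np.float64(85.509)}
```

View pics/side0.png

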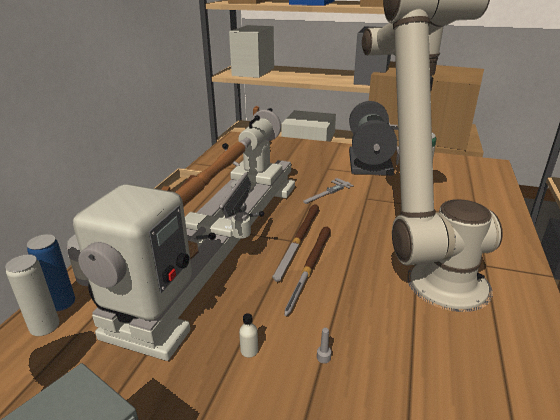

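View pics/top0.png

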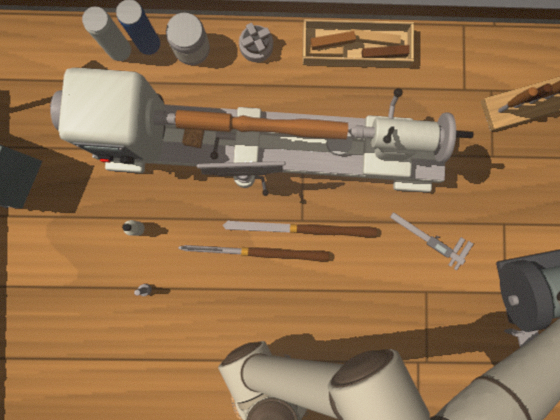

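The side view shows the rest as a dark web around (237,198). In the top view the rod is a light bar running from about (198,166) to (285,164). The blank lies above it, around (180–350, 118–130). I'll zoom in on both.

Run:
```python
import cv2,numpy as np
a=cv2.imread("pics/top0.png")[140:200,185:300];b=cv2.imread("pics/side0.png")[165:250,195:275]
A=cv2.resize(a,None,fx=6,fy=6,interpolation=0)[:, :690]
B=cv2.resize(b,None,fx=7,fy=7,interpolation=0)
cv2.imwrite("pics/ta.png",A);cv2.imwrite("pics/sb.png",B)
```

```text
(no output)
```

View pics/ta.png

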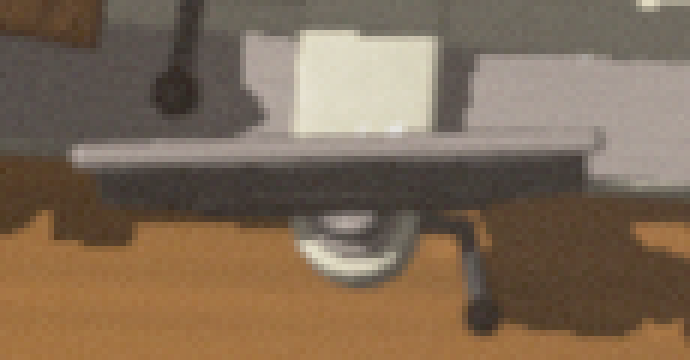

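View pics/sb.png

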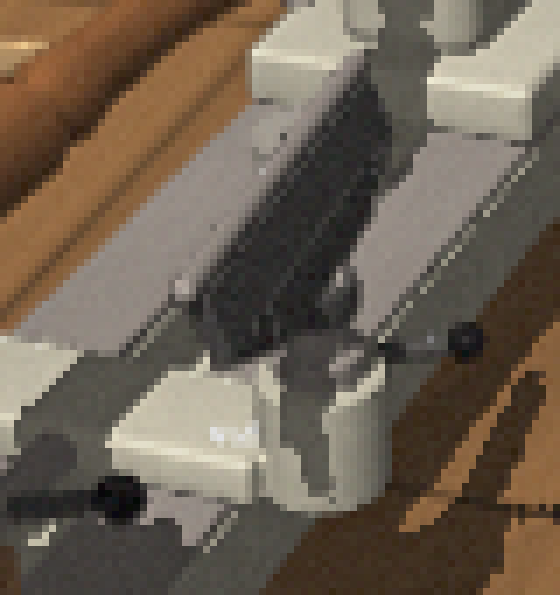

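Top crop: rod tips at pixels (196.7,166.0) for the head and (285.5,163.2) for the tail. Side crop: head tip about (220.4,206.4), tail tip about (247.1,172.9). Next step is triangulation.

```bash
cat > h.py <<'E'
import numpy as np,cv2,pickle
def ray(c,p):
    K=c["mtx"];E=c["extrinsics"];v=np.linalg.inv(K)@[p[0],p[1],1];v=E[:3,:3]@[v[0],-v[1],-v[2]]
    return E[:3,3],v/np.linalg.norm(v)
def tri(r):
    A=sum(np.eye(3)-np.outer(v,v) for o,v in r);b=sum((np.eye(3)-np.outer(v,v))@o for o,v in r)
    x=np.linalg.solve(A,b);return x,[np.linalg.norm(np.cross(x-o,v)) for o,v in r]
def plane(c,p,z):
    o,v=ray(c,p);return o+v*(z-o[2])/v[2]
def proj(c,X):
    E=c["extrinsics"];q=E[:3,:3].T@(np.asarray(X)-E[:3,3]);u=c["mtx"]@[q[0],-q[1],-q[2]];return u[:2]/u[2]
E
python3 - <<'E'
from h import *
d=pickle.load(open("c0.pkl","rb"));t,s=d["top"],d["side"]
P=[]
for n,a,b in(("head",(196.7,166),(220.4,206.4)),("tail",(285.5,163.2),(247.1,172.9))):
    x,e=tri([ray(t,a),ray(s,b)]);print(n,x.round(1),np.round(e,1),[plane(t,a,z).round(1) for z in(235,245,255)]);P.append(x)
print(np.linalg.norm(P[0]-P[1]))
for p in((180,118),(265,124),(348,130)):print(plane(t,p,257).round(1))
# blank mask edges
im=t["image"].astype(int);m=(im[...,0]-im[...,2]>45)
for c in(205,230,260,300,340):print(c,np.where(m[100:150,c])[0][[0,-1]]+100, plane(t,(c,np.where(m[100:150,c])[0].mean()+100),257).round(1))
E
```

```text
head [569.8 178.1 244.5] [0.4 0.4] [array([570.8, 179.5, 235. ]), array([569.3, 177.9, 245. ]), array([567.7, 176.3, 255. ])]
tail [579.  -21.6 242.2] [1.1 1.1] [array([581.3, -21.4, 235. ]), array([579.6, -21.2, 245. ]), array([577.9, -21. , 255. ])]
199.96997264558067
[674.7 216.3 257. ]
[665.3  26.4 257. ]
[ 655.7 -160.2  257. ]
205 [100 129] [682.2 160.9 257. ]
230 [100 123] [692.  105.3 257. ]
260 [100 130] [683.7  38.  257. ]
300 [100 135] [681.3 -51.8 257. ]
340 [100 137] [ 681.8 -142.   257. ]
```

Triangulated rod: head (570,178), tail (579,−22), centre z≈243, so the top is at about 248. The tips come out 200 mm apart, as they should. I'll close the fingers and travel high around to the rod.

>>> {"api": "arm_command", "payload": {"fingers": [1,1,1,1,1,1,1,1], "dp": [[0.05,0.1,0.16],[0.1,0.22,0.32],[0.16,0.36,0.48],[0.22,0.5,0.6],[0.28,0.64,0.64],[0.34,0.78,0.64],[0.4,0.9,0.64],[0.4,0.9,0.64]], "delta_rot": [[0,0,0],[0,0,0],[0,0,-0.05],[0,0,-0.1],[0,0,-0.15],[0,0,-0.2],[0,0,-0.23],[0,0,-0.23]], "squeeze": 20}}

```text
time: 0.77
position: [241.1, -380.9, 392.7]
orientation: [-0.024, 1.0, -0.001, 0.001]
contact_force: [-0.6, 0.0, -0.5]
gripper_width: -0.0
gripper_force: 0.0
```

>>> {"api": "arm_command", "payload": {"fingers": [1,1,1,1,1,1,1,1,1], "dp": [[0.08,0.12,0],[0.16,0.24,0],[0.24,0.36,0],[0.32,0.48,0],[0.4,0.6,0],[0.48,0.72,0],[0.56,0.84,0],[0.64,0.96,0],[0.64,0.96,0]], "delta_rot": [[0,0,0],[0,0,0],[0,0,0],[0,0,0],[0,0,0],[0,0,0],[0,0,0],[0,0,0],[0,0,0]]}}

```text
time: 1.52
position: [402.8, -140.0, 390.3]
orientation: [-0.026, 1.0, 0.001, -0.0]
contact_force: [0.6, -0.3, 0.0]
gripper_width: -0.2
gripper_force: 0.0
```

>>> {"api": "arm_command", "payload": {"fingers": [1,1,1,1,1,1,1,1,1], "dp": [[0.06,0.12,0],[0.12,0.24,0],[0.18,0.36,0],[0.24,0.48,0],[0.3,0.6,0],[0.36,0.72,0],[0.42,0.84,0],[0.48,0.96,0],[0.48,0.96,0]], "delta_rot": [[0,0,0],[0,0,0],[0,0,0],[0,0,0],[0,0,0],[0,0,0],[0,0,0],[0,0,0],[0,0,0]]}}

```text
time: 2.27
position: [522.3, 100.1, 388.9]
orientation: [-0.025, 1.0, -0.0, -0.001]
contact_force: [0.3, 0.3, -0.6]
gripper_width: -0.1
gripper_force: 0.0
```

>>> {"api": "arm_command", "payload": {"fingers": [1,1,1,1,1,1,1,1,1], "dp": [[0.06,0.1,0],[0.13,0.2,0],[0.192,0.284,-0.06],[0.192,0.284,-0.14],[0.192,0.284,-0.22],[0.192,0.284,-0.3],[0.192,0.284,-0.38],[0.192,0.284,-0.43],[0.192,0.284,-0.43]], "delta_rot": [[0,0,0],[0,0,0],[0,0,0],[0,0,0],[0,0,0],[0,0,0],[0,0,0],[0,0,0],[0,0,0]]}}

```text
time: 3.02
position: [566.7, 166.0, 279.8]
orientation: [-0.023, 1.0, -0.001, -0.004]
contact_force: [0.1, 0.2, -0.4]
gripper_width: 0.2
gripper_force: 0.0
```

Run:
```python
from bench import ctrl
from h import *
o=ctrl.observe();print({k:np.round(o[k],3) for k in("time","position","contact_force","gripper_width")},ctrl.tcp_to_grasp)
out=[]
for n,h in(("side",5),("top",5)):
    c=ctrl.capture(n);p=proj(c,o["position"]);print(n,p.round(1))
    r,q=int(p[1]),int(p[0]);im=c["image"][max(r-40,0):r+40,max(q-40,0):q+40,::-1]
    out.append(cv2.resize(im,(400,400),interpolation=0))
cv2.imwrite("pics/a1.png",np.hstack(out))
```

```text
{'time': np.float64(3.017), 'position': array([566.724, 166.009, 279.845]), 'contact_force': array([ 0.056,  0.217, -0.353]), 'gripper_width': np.float64(0.214)} 18.700000000000003
side [222.7 191.3]
top [199.7 164.7]
```

View pics/a1.png

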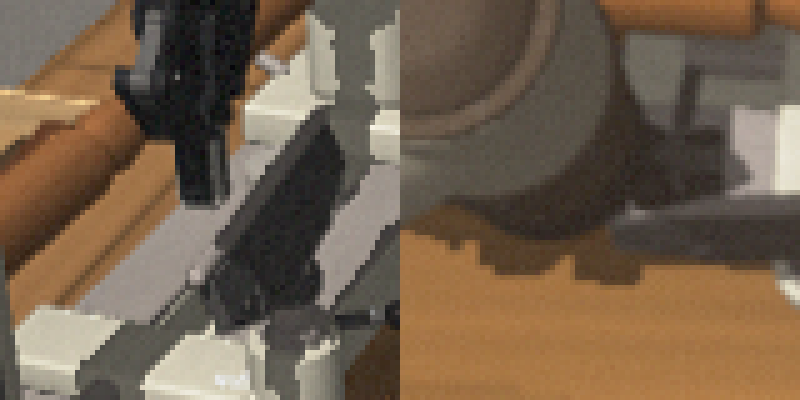

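The closed fingertips hang about 30 mm above the rod's head end, at about (200,205) in the left panel, which agrees with the calibration. I'll descend gently.

>>> {"api": "arm_command", "payload": {"fingers": [1,1,1,1,1,1,1,1], "dp": [[0.012,0.02,-0.02],[0.012,0.02,-0.04],[0.012,0.02,-0.06],[0.012,0.02,-0.08],[0.012,0.02,-0.092],[0.012,0.02,-0.092],[0.012,0.02,-0.092],[0.012,0.02,-0.092]], "delta_rot": [[0,0,0],[0,0,0],[0,0,0],[0,0,0],[0,0,0],[0,0,0],[0,0,0],[0,0,0]]}}

```text
time: 3.78
position: [571.7, 172.0, 261.1]
orientation: [-0.023, 1.0, 0.0, 0.0]
contact_force: [-0.7, -0.2, 0.1]
gripper_width: -0.0
gripper_force: 0.0
```

>>> {"api": "arm_command", "payload": {"fingers": [1,1,1,1], "dp": [[0,0,-0.004],[0,0,-0.008],[0,0,-0.012],[0,0,-0.012]], "delta_rot": [[0,0,0],[0,0,0],[0,0,0],[0,0,0]]}}

```text
time: 4.12
position: [571.4, 172.0, 257.6]
orientation: [-0.023, 1.0, -0.0, -0.0]
contact_force: [0.1, -0.2, 0.0]
gripper_width: -0.2
gripper_force: 0.0
```

>>> {"api": "arm_command", "payload": {"fingers": [1,1,1,1,1,1], "dp": [[0,0,-0.004],[0,0,-0.008],[0,0,-0.012],[0,0,-0.016],[0,0,-0.016],[0,0,-0.016]], "delta_rot": [[0,0,0],[0,0,0],[0,0,0],[0,0,0],[0,0,0],[0,0,0]]}}

```text
time: 4.62
position: [571.5, 172.0, 253.7]
orientation: [-0.023, 1.0, -0.0, -0.0]
contact_force: [-0.4, -0.9, -0.5]
gripper_width: -0.0
gripper_force: 0.0
```

>>> {"api": "arm_command", "payload": {"fingers": [1,1,1,1], "dp": [[0,0,-0.004],[0,0,-0.008],[0,0,-0.008],[0,0,-0.008]], "delta_rot": [[0,0,0],[0,0,0],[0,0,0],[0,0,0]]}}

```text
time: 4.95
position: [571.5, 172.0, 251.7]
orientation: [-0.023, 1.0, -0.0, -0.0]
contact_force: [-0.8, 0.0, -0.5]
gripper_width: 0.3
gripper_force: 0.0
```

>>> {"api": "arm_command", "payload": {"fingers": [1,1,1], "dp": [[0,0,-0.004],[0,0,-0.004],[0,0,-0.004]], "delta_rot": [[0,0,0],[0,0,0],[0,0,0]]}}

```text
time: 5.2
position: [571.5, 172.0, 250.8]
orientation: [-0.023, 1.0, -0.0, -0.0]
contact_force: [-0.2, -0.5, 0.2]
gripper_width: -0.2
gripper_force: 0.0
```

>>> {"api": "arm_command", "payload": {"fingers": [1,1,1], "dp": [[0,0,-0.003],[0,0,-0.003],[0,0,-0.003]], "delta_rot": [[0,0,0],[0,0,0],[0,0,0]]}}

```text
time: 5.45
position: [571.5, 172.0, 250.0]
orientation: [-0.023, 1.0, -0.0, -0.0]
contact_force: [-0.6, -0.4, 0.1]
gripper_width: -0.1
gripper_force: 0.0
```

>>> {"api": "arm_command", "payload": {"fingers": [1,1,1], "dp": [[0,0,-0.003],[0,0,-0.003],[0,0,-0.003]], "delta_rot": [[0,0,0],[0,0,0],[0,0,0]]}}

```text
time: 5.7
position: [571.5, 172.0, 249.3]
orientation: [-0.023, 1.0, -0.0, -0.0]
contact_force: [0.3, 0.2, 0.8]
gripper_width: 0.0
gripper_force: 0.0
```

>>> {"api": "arm_command", "payload": {"fingers": [1,1,1], "dp": [[0,0,-0.003],[0,0,-0.003],[0,0,-0.003]], "delta_rot": [[0,0,0],[0,0,0],[0,0,0]]}}

```text
time: 5.95
position: [571.5, 172.0, 248.5]
orientation: [-0.023, 1.0, -0.0, -0.0]
contact_force: [0.0, -0.4, 0.4]
gripper_width: 0.0
gripper_force: 0.0
```

>>> {"api": "arm_command", "payload": {"fingers": [1,1,1], "dp": [[0,0,-0.003],[0,0,-0.003],[0,0,-0.003]], "delta_rot": [[0,0,0],[0,0,0],[0,0,0]]}}

```text
time: 6.2
position: [571.5, 172.0, 247.7]
orientation: [-0.023, 1.0, -0.0, -0.0]
contact_force: [0.3, -0.1, -0.1]
gripper_width: -0.0
gripper_force: 0.0
```

>>> {"api": "arm_command", "payload": {"fingers": [1,1,1], "dp": [[0,0,-0.003],[0,0,-0.003],[0,0,-0.003]], "delta_rot": [[0,0,0],[0,0,0],[0,0,0]]}}

```text
time: 6.45
position: [571.6, 172.1, 247.1]
orientation: [-0.023, 1.0, 0.0, 0.0]
contact_force: [1.4, 0.8, 0.7]
gripper_width: 0.2
gripper_force: 0.1
```

>>> {"api": "arm_command", "payload": {"fingers": [1,1,1], "dp": [[0,0,-0.003],[0,0,-0.003],[0,0,-0.003]], "delta_rot": [[0,0,0],[0,0,0],[0,0,0]]}}

```text
time: 6.7
position: [571.7, 172.2, 246.8]
orientation: [-0.023, 1.0, 0.0, 0.0]
contact_force: [-0.2, 0.4, 2.7]
gripper_width: 0.2
gripper_force: 1.0
```

Contact at z≈247.1. I'll add a little preload and start the slide towards the tail.

>>> {"api": "arm_command", "payload": {"fingers": [1,1,1], "dp": [[0,0,-0.003],[0,0,-0.003],[0,0,-0.003]], "delta_rot": [[0,0,0],[0,0,0],[0,0,0]]}}

```text
time: 6.95
position: [571.9, 172.4, 246.4]
orientation: [-0.023, 1.0, 0.0, 0.001]
contact_force: [-0.3, 2.6, 3.5]
gripper_width: -0.2
gripper_force: 2.4
```

>>> {"api": "arm_command", "payload": {"fingers": [1,1,1,1], "dp": [[0,0.006,-0.001],[0,0.012,-0.002],[0,0.012,-0.002],[0,0.012,-0.002]], "delta_rot": [[0,0,0],[0,0,0],[0,0,0],[0,0,0]]}}

```text
time: 7.28
position: [571.7, 174.1, 245.4]
orientation: [-0.023, 1.0, -0.001, 0.0]
contact_force: [-0.6, -3.2, 4.6]
gripper_width: 0.2
gripper_force: 2.6
```

The tip is at the rounded end and slipping down over it. I'll raise slightly and start moving tailward.

>>> {"api": "arm_command", "payload": {"fingers": [1,1,1,1,1,1,1], "dp": [[0,-0.006,0.002],[0,-0.012,0.003],[0.001,-0.02,0.004],[0.001,-0.028,0.004],[0.002,-0.036,0.004],[0.002,-0.044,0.004],[0.002,-0.044,0.004]], "delta_rot": [[0,0,0],[0,0,0],[0,0,0],[0,0,0],[0,0,0],[0,0,0],[0,0,0]]}}

```text
time: 7.87
position: [572.9, 165.4, 246.7]
orientation: [-0.023, 1.0, 0.002, 0.001]
contact_force: [-0.2, 3.4, 5.6]
gripper_width: 0.1
gripper_force: 2.4
```

>>> {"api": "arm_command", "payload": {"fingers": [1,1,1,1,1,1,1,1,1,1], "dp": [[0,-0.008,0],[0.001,-0.016,0],[0.001,-0.024,0],[0.001,-0.032,0],[0.002,-0.04,0],[0.002,-0.048,0],[0.003,-0.056,0],[0.003,-0.064,0],[0.003,-0.072,0],[0.004,-0.08,0]], "delta_rot": [[0,0,0],[0,0,0],[0,0,0],[0,0,0],[0,0,0],[0,0,0],[0,0,0],[0,0,0],[0,0,0],[0,0,0]]}}

```text
time: 8.7
position: [574.0, 145.7, 246.9]
orientation: [-0.023, 1.0, 0.002, 0.002]
contact_force: [-1.0, 4.7, 5.6]
gripper_width: -0.1
gripper_force: 3.0
```

>>> {"api": "arm_command", "payload": {"fingers": [1,1,1,1,1,1,1,1,1,1,1,1], "dp": [[0,-0.01,0],[0,-0.02,0],[0,-0.03,0],[0,-0.04,0],[0,-0.05,0],[0,-0.06,0],[0,-0.07,0],[0,-0.08,0],[0,-0.09,0],[0,-0.1,0],[0,-0.11,0],[0,-0.12,0]], "delta_rot": [[0,0,0],[0,0,0],[0,0,0],[0,0,0],[0,0,0],[0,0,0],[0,0,0],[0,0,0],[0,0,0],[0,0,0],[0,0,0],[0,0,0]]}}

```text
time: 9.7
position: [574.2, 115.3, 246.9]
orientation: [-0.023, 1.0, 0.001, 0.002]
contact_force: [0.8, 5.8, 9.1]
gripper_width: -0.0
gripper_force: 5.1
```

>>> {"api": "arm_command", "payload": {"fingers": [1,1,1,1,1,1,1,1,1,1,1,1], "dp": [[0,-0.01,0],[0,-0.02,0],[0.001,-0.03,0],[0.001,-0.04,0],[0.002,-0.05,0],[0.002,-0.06,0],[0.003,-0.07,0],[0.003,-0.08,0],[0.004,-0.09,0],[0.004,-0.1,0],[0.005,-0.11,0],[0.005,-0.12,0]], "delta_rot": [[0,0,0],[0,0,0],[0,0,0],[0,0,0],[0,0,0],[0,0,0],[0,0,0],[0,0,0],[0,0,0],[0,0,0],[0,0,0],[0,0,0]]}}

```text
time: 10.7
position: [575.3, 85.1, 246.9]
orientation: [-0.023, 1.0, 0.001, 0.002]
contact_force: [0.2, 4.1, 6.2]
gripper_width: -0.0
gripper_force: 2.7
```

>>> {"api": "arm_command", "payload": {"fingers": [1,1,1,1,1,1,1,1,1,1,1,1], "dp": [[0,-0.01,0],[0,-0.02,0],[0.001,-0.03,0],[0.001,-0.04,0],[0.002,-0.05,0],[0.002,-0.06,0],[0.003,-0.07,0],[0.003,-0.08,0],[0.004,-0.09,0],[0.004,-0.1,0],[0.005,-0.11,0],[0.005,-0.12,0]], "delta_rot": [[0,0,0],[0,0,0],[0,0,0],[0,0,0],[0,0,0],[0,0,0],[0,0,0],[0,0,0],[0,0,0],[0,0,0],[0,0,0],[0,0,0]]}}

```text
time: 11.7
position: [576.2, 55.0, 246.6]
orientation: [-0.023, 1.0, 0.001, 0.001]
contact_force: [-0.2, 4.1, 6.3]
gripper_width: -0.3
gripper_force: 3.1
```

>>> {"api": "arm_command", "payload": {"fingers": [1,1,1,1,1,1,1,1,1,1,1,1], "dp": [[0,-0.01,0],[0,-0.02,0],[0.001,-0.03,0],[0.001,-0.04,0],[0.002,-0.05,0],[0.002,-0.06,0],[0.003,-0.07,0],[0.003,-0.08,0],[0.004,-0.09,0],[0.004,-0.1,0],[0.005,-0.11,0],[0.005,-0.12,0]], "delta_rot": [[0,0,0],[0,0,0],[0,0,0],[0,0,0],[0,0,0],[0,0,0],[0,0,0],[0,0,0],[0,0,0],[0,0,0],[0,0,0],[0,0,0]]}}

```text
time: 12.7
position: [577.2, 24.7, 246.3]
orientation: [-0.023, 1.0, 0.001, 0.001]
contact_force: [-0.3, 4.1, 4.5]
gripper_width: 0.1
gripper_force: 2.6
```

>>> {"api": "arm_command", "payload": {"fingers": [1,1,1,1,1,1,1,1,1,1,1,1], "dp": [[0,-0.01,-0.001],[0,-0.02,-0.001],[0.001,-0.03,-0.001],[0.001,-0.04,-0.001],[0.002,-0.05,-0.002],[0.002,-0.06,-0.002],[0.003,-0.07,-0.002],[0.003,-0.08,-0.002],[0.004,-0.09,-0.002],[0.004,-0.1,-0.002],[0.005,-0.11,-0.002],[0.005,-0.12,-0.002]], "delta_rot": [[0,0,0],[0,0,0],[0,0,0],[0,0,0],[0,0,0],[0,0,0],[0,0,0],[0,0,0],[0,0,0],[0,0,0],[0,0,0],[0,0,0]]}}

```text
time: 13.7
position: [578.3, -5.4, 245.6]
orientation: [-0.023, 1.0, 0.001, 0.0]
contact_force: [-0.3, 3.5, 3.9]
gripper_width: -0.2
gripper_force: 2.6
```

>>> {"api": "arm_command", "payload": {"fingers": [1,1,1,1,1], "dp": [[0,-0.008,0],[0,-0.016,0],[0.001,-0.024,0],[0.001,-0.032,0],[0.001,-0.04,0]], "delta_rot": [[0,0,0],[0,0,0],[0,0,0],[0,0,0],[0,0,0]]}}

```text
time: 14.12
position: [578.4, -15.6, 245.5]
orientation: [-0.023, 1.0, 0.0, 0.0]
contact_force: [-0.3, 3.7, 5.0]
gripper_width: -0.0
gripper_force: 2.4
```

>>> {"api": "arm_command", "payload": {"fingers": [1,1,1,1], "dp": [[0,-0.006,0],[0,-0.012,0],[0,-0.018,0],[0,-0.022,0]], "delta_rot": [[0,0,0],[0,0,0],[0,0,0],[0,0,0]]}}

```text
time: 14.45
position: [578.3, -21.6, 245.5]
orientation: [-0.023, 1.0, 0.0, -0.0]
contact_force: [0.1, 2.4, 5.5]
gripper_width: -0.3
gripper_force: 2.1
```

>>> {"api": "arm_command", "payload": {"fingers": [1,1,1,1,1,1,1,1,1], "dp": [[0,0,0.02],[0,0,0.06],[0,0,0.14],[0,0,0.24],[0,0,0.36],[-0.05,0,0.48],[-0.12,0,0.56],[-0.2,0,0.6],[-0.2,0,0.6]], "delta_rot": [[0,0,0],[0,0,0],[0,0,0],[0,0,0],[0,0,0],[0,0,0],[0,0,0],[0,0,0],[0,0,0]]}}

```text
time: 15.2
position: [526.3, -22.4, 400.0]
orientation: [-0.023, 1.0, 0.0, 0.003]
contact_force: [-1.3, 0.6, 0.7]
gripper_width: 0.3
gripper_force: 0.0
```

>>> {"api": "arm_command", "payload": {"fingers": [1,1,1,1,1,1,1], "dp": [[-0.06,-0.06,0],[-0.14,-0.14,0],[-0.22,-0.22,0],[-0.3,-0.3,0],[-0.3,-0.3,0],[-0.3,-0.3,0],[-0.3,-0.3,0]], "delta_rot": [[0,0,0],[0,0,0],[0,0,0],[0,0,0],[0,0,0],[0,0,0],[0,0,0]]}}

```text
time: 15.78
position: [453.3, -96.6, 395.1]
orientation: [-0.023, 1.0, -0.0, -0.001]
contact_force: [0.7, 0.4, 0.5]
gripper_width: -0.0
gripper_force: 0.0
```

Run:
```python
from bench import ctrl
from h import *
d=pickle.load(open("c0.pkl","rb"));out=[]
for n in("side","top"):
    c=ctrl.capture(n);f=cv2.absdiff(c["image"],d[n]["image"]);out.append(cv2.resize(np.vstack([c["image"][:,:,::-1],f[:,:,::-1]]),(400,600)))
cv2.imwrite("pics/end.png",np.hstack(out));o=ctrl.observe();print(o["time"],o["position"],o["contact_force"])
```

```text
15.8833 [453.75487651 -96.15119108 394.97071656] [-0.05273238 -0.16747939 -0.10637505]
```

View pics/end.png

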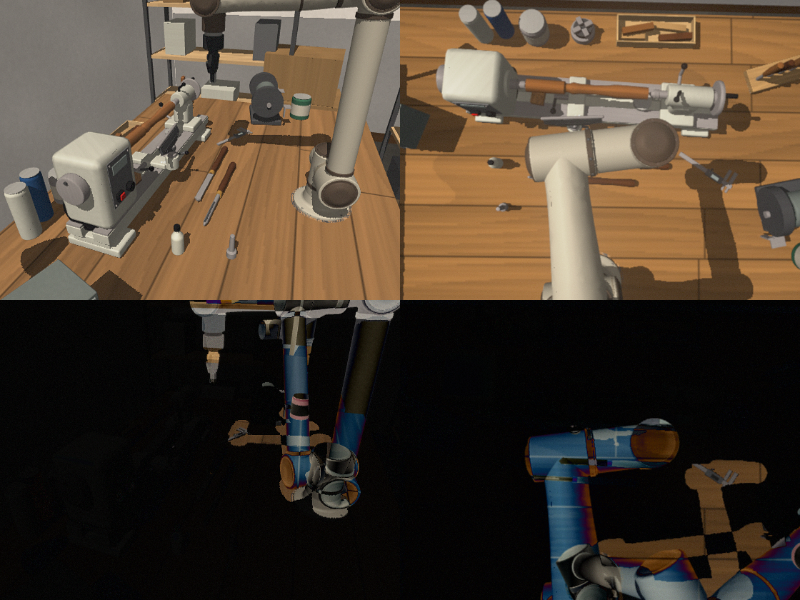

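The hand is clear. In the difference images (lower half) only the arm and its shadow changed; the rest, lathe and loose things show no difference.

```bash
python3 -c "
from bench import ctrl
print(ctrl.job_done())"
```

```text
the job is handed in; nothing more can be done
None
```

I ran the closed fingertips along the rod from the headstock end to the tailstock end, with wrist-force readings of about 4 to 11 N during the slide, then took the hand clear; before-and-after pictures showed nothing else moved, and I handed the job in at about 16 s (no verdict was returned).

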